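Change a test board over to the second feed with the power off in between

ROBOT

A 6-joint arm with a two-finger parallel gripper is mounted at the origin on the work surface. World frame = base frame: x ahead of the robot, y to its left, z up, the work surface at z = 0. Lengths are in m, angles in rad, forces in N, time in s.
With the tool pointing down it reaches from about 0.25 to 0.725 m from the base axis. Payload 4 kg.
Tool frame: the origin (TCP) lies on the centre line of the jaws, within the pads' length; the fingertips stand 17 mm ahead of it and the grasp point (between the pads) lies 2 mm behind it; z points along the fingers, y is the line along which they close (so a half turn about z gives the same grasp; the last joint's range is limited). The gripper opens to 85 mm and grips with 20 to 120 N. Pads are 22 mm wide; open, the fingers measure 114 mm over their backs; the gripper's body (76 mm by 85 mm) begins 54 mm behind the grasp point. The pads swing forward as they close: fully open they stand 13 mm farther back than shut.
Start: joints at [1.274, 0.241, 0.005, 1.335, 0, 1.571], TCP at [0.146, 0.478, 0.248] pointing down, gripper open.
Joint ranges: [-2.72, 2.72], [-1.05, 1.87], [-1.09, 1.28], [-1.99, 2.15], [-1.42, 1.44], [-3.14, 3.14]. Speed limits (rad/s): [2.79, 2.79, 3.14, 3.14, 3.14, 3.14].

INTERFACE

Orientations are given as a unit quaternion [x, y, z, w].
In Python, from workcell import get_obs, imaging, order gives the robot as it stands.
- The arm moves only by the tool apply_moves, never from a script. Its argument "targets" is a list that holds one entry, the list of rows, each a list of 5 numbers: the shift along the world's x, y, z in units of 40 mm (1.0 is 40 mm), then the turn about the world's z in degrees, then the gripper command: -1 is shut, 1 is fully open, values between are in proportion. In form: [[[dx, dy, dz, turn, fingers], ...]]. A call has 1 to 8 rows; each row shifts and turns the commanded pose from where the row before left it; what a row does not reach is not made up. A row lasts 1/12 s, in which the tool goes at most 41.7 mm and 7.16 degrees, less where a joint would pass 70% of its speed; a pose out of reach is approached as far as the arm can. A call is refused whole if a number of a shift passes 1 or a number of a turn 7.16, either way. A call with a gripper value outside its range is refused whole. The fingers move at their own pace and stop on an object; the grip force is fixed at half the most. Time passes only in rows, so rows that do not move let the fingers close. It gives the time, the measured TCP pose, the force, the opening and the grip force at its end, in the units of the state.
- get_obs(): the state, without advancing time (a new reading comes with each control period).
- imaging.camera(name): name is "scene" or "top" or "wrist"; returns (picture, depth): 420x560x3 uint8, blue, green, red; 420x560 float32, m along the optical axis (not along the pixel's ray), 0 where there is no reading.
- imaging.get_calibration(name): a dict with "camera_matrix" (3x3 intrinsics, pixels), "eye" and "rotation" of the camera in the world; the wrist camera has in their place "hand_eye" (4x4, takes a point from camera to tool coordinates, whose origin is the TCP and whose axes are the flange's). Camera axes: x right, y down, z forward; pixel columns grow to the right and rows downward; lengths in m; the calibration is good to about 2 mm. A picture is of the moment at which its call begins: read the wrist's pose just before it. get_calibration takes no time and is no camera call.
- order.job_done(): hands the job in; it is judged then, once.
The state is a dict: "clock": time; "joint_pos": joint angles; "joint_vel": joint speeds; "tau": joint torques, N m; "eef_pos": TCP position; "tool_rot": TCP orientation; "ft_force": force on the tool from outside, world axes, zero at the start; "ft_torque": the same for the moment, N m; "grip_width": finger opening in m; "grasp_force": force on a finger pad.
Only numpy, scipy, OpenCV 4.12 (cv2) and the standard library are available. Lean on these libraries where they do the work, as an engineer would, in place of code of your own. Each camera call takes 0.05 s, during which the arm holds its last target. There are 200 camera calls.

TASK

The board under test is live on one of the two sloping rests. Swing the changeover switch's lever upright to its centre-off position and leave it there for a good two seconds before touching the board; then, still off, move the board to the empty rest, lying flat between the side rails and down by the lower lip with the heat sink running across the slope as it did before; only then swing the lever fully over to the other side. Never have the lever on the first side once the board has left its first rest, nor on the other side before the board is on the second, and leave the other things on the bench where they are.

Things in the scene. Friction and masses are not known exactly. Their poses are not given: they have to be found in the camera images.
- lever (a joint): Switch lever angle: 0 = upright, centre off; starts at -0.5 to -0.58, leaning to the switch's +y side; the other side is +0.6, to its -y side; stops at -0.6 and +0.6. Positive is right-handed about the switch's +x. No spring or detent: it is stiff (about 3.5 N at the hand bar) and stays where it is left.
- switch_pivot (a point): Changeover switch: fixed grey box 140 x 120 x 55 mm (x, y, z) on the bench with a T-shaped lever on top. This point is the lever's hinge, 65 mm above the bench; axes are the box's: hinge along x, lever swings in the y-z plane, z up. Switch and two rests stand left, middle and right in any order.
- lever_grip (a point): Middle of the lever's black hand bar: a cylinder 26 mm thick, 50 mm long, lying along the hinge's direction, flat ends, 100 mm from the hinge (165 mm above the bench when upright), on a 12 mm steel rod. Axes turn with the lever.
- board_grip (a point): Green board in a black frame, 110 x 150 x 12 mm (x, y, z), 0.3 kg, with an aluminium heat sink slab (to grasp) across its middle: 14 mm thick (x), 96 long (y), 12 to 58 mm above the underside. Point: heat sink's middle, 40 mm above the underside. x down the slope, z = board normal, 25 degrees off vertical. Other parts reach 40 mm at most; the middle 90 mm along y is free beside the slab.
- first_seat (a point): Rest where the board starts, fixed: dark steel plate 134 (slope) x 166 mm, sloping 25 degrees down to its far side, away from the robot; lip 16 mm high at the lower edge, 57 mm down the slope from this point; side rails 8 mm high, 162 mm between them. Point: on the plate's face, 75 mm above the bench; x down the slope, y across, z = plate normal.
- second_seat (a point): The empty rest, identical, same point: where the board must go. A board lying centred has its own point 40 mm from this one along z, axes parallel (lower edge 2 mm from the lip; touching the lip or some mm above it is fine).
- can: Bystander: upright aerosol-type can, 54 mm across, 155 mm tall, loose, standing in one of the gaps between the stations; origin at its foot.
- tin: Bystander: open steel tin with a ball of brass wool, 62 mm across, 60 mm tall, loose, in the other gap; origin at its foot.
- meter: Bystander: yellow multimeter leaning back on its stand behind the stations, about 190 mm tall, 95 mm wide, loose; origin under its front edge, its stand 125 mm behind that.
- driver: Bystander: screwdriver 190 mm long lying flat on the bench behind the stations, loose.
Mind the look-alikes: they are no part of the job. What is shaped like the part that bears board_grip but blue or brown is not meant.

How it is judged:
By the outcome, as a careful person would: the job done as asked, in the order asked, and still so for the second after the job is handed in, with the robot touching nothing.
It also fails if it takes over 72 s, if anything falls off the work surface, if the arm or the gripper's body presses on something with over 40 N, if the wrist force passes 120 N, or if a joint passes its speed limit or range.

## Working session

There is one attempt and no reset: what is moved stays moved. The work goes in short steps, Python scripts to look and compute and a tool call to move; the robot and the scene stay as the last step left them, time stands still between calls to the robot, and variables do not carry over. Pictures are saved under pics/ and viewed, at most 10 in all, crops included, and the job is handed in when it is done.

Besides the shell and the picture viewer there is one more tool, called after "Call:" by a JSON object that holds its "method" and its "body". apply_moves: Moves the arm, as the interface text tells. Its arguments: {"type":"object","properties":{"targets":{"type":"array","items":{"type":"array","items":{"type":"array","items":{"type":"number"}}}}},"required":["targets"]}

```bash
mkdir -p pics; ls; cat > h.py <<'E'
import numpy as np, cv2
from workcell import get_obs, imaging, order
from scipy.spatial.transform import Rotation as R
def cam(n):
    o=get_obs(); p,d=imaging.camera(n); c=imaging.get_calibration(n); K=np.array(c["camera_matrix"])
    if n=="wrist":
        T=np.eye(4);T[:3,:3]=R.from_quat(o["tool_rot"]).as_matrix();T[:3,3]=o["eef_pos"]
        T=T@np.array(c["hand_eye"])
    else:
        T=np.eye(4);T[:3,:3]=np.array(c["rotation"]);T[:3,3]=c["eye"]
    v,u=np.mgrid[0:420,0:560]
    P=np.stack([(u-K[0,2])/K[0,0]*d,(v-K[1,2])/K[1,1]*d,d],-1)@T[:3,:3].T+T[:3,3]
    P[d==0]=np.nan
    return p,d,P,K,T
E
python3 - <<'E'
from h import *
for n in("scene","top"):
    p,d,P,K,T=cam(n); cv2.imwrite(f"pics/{n}0.png",p); np.savez(f"{n}0.npz",p=p,P=P,K=K,T=T)
    print(n,T.round(3).tolist(),K.round(1).tolist())
print(get_obs())
E
```

```text
picsTraceback (most recent call last):
  File "<stdin>", line 3, in <module>
  File "h.py", line 10, in cam
    T=np.eye(4);T[:3,:3]=np.array(c["rotation"]);T[:3,3]=c["eye"]
                ~^^^^^^^
ValueError: could not broadcast input array from shape (4,) into shape (3,3)
```

```bash
sed -i 's/np.array(c\["rotation"\])/R.from_quat(c["rotation"]).as_matrix()/' h.py
python3 - <<'E'
from h import *
for n in("scene","top"):
    p,d,P,K,T=cam(n); cv2.imwrite(f"pics/{n}0.png",p); np.savez(f"{n}0.npz",p=p,P=P,K=K,T=T)
    print(n,T.round(3).tolist(),K.round(1).tolist(),P[::100,::130].round(2).tolist())
print(get_obs())
E
```

```text
scene [[-0.666, 0.466, -0.583, 1.254], [0.746, 0.431, -0.507, 0.538], [0.016, -0.773, -0.635, 0.92], [0.0, 0.0, 0.0, 1.0]] [[457.7, 0.0, 278.5], [0.0, 457.7, 219.6], [0.0, 0.0, 1.0]] [[[0.33, -2.16, 0.29], [-0.41, -2.16, 0.16], [-0.68, -1.31, 0.26], [-1.08, -0.75, 0.29], [0.13, 0.23, 0.67]], [[0.7, -1.45, 0.1], [0.42, -0.92, 0.18], [-0.19, -0.84, -0.0], [-1.62, -0.91, -0.5], [-1.62, -0.08, -0.23]], [[0.96, -0.93, 0.0], [0.66, -0.63, -0.0], [0.44, -0.24, 0.07], [0.09, 0.01, 0.01], [-0.23, 0.33, -0.0]], [[1.05, -1.36, -0.75], [0.92, -0.26, -0.0], [0.69, -0.01, -0.0], [0.52, 0.26, 0.07], [0.22, 0.49, -0.0]], [[1.26, -0.85, -0.74], [0.93, -0.49, -0.75], [0.89, 0.18, 0.0], [0.7, 0.38, -0.0], [0.51, 0.59, -0.0]]]
top [[0.013, -0.989, 0.144, 0.331], [-1.0, -0.01, 0.017, -0.098], [-0.016, -0.144, -0.989, 1.48], [0.0, 0.0, 0.0, 1.0]] [[489.4, 0.0, 281.6], [0.0, 489.4, 213.3], [0.0, 0.0, 1.0]] [[[1.71, 1.35, -0.75], [1.71, 0.7, -0.75], [1.71, 0.06, -0.75], [1.72, -0.58, -0.75], [1.73, -1.22, -0.77]], [[0.9, 0.83, -0.0], [0.91, 0.41, -0.0], [0.84, -0.01, 0.18], [0.91, -0.41, -0.0], [0.91, -0.82
[... 309 characters left out ...]
0.0]]]
{'clock': 0.15, 'joint_pos': array([1.27398391e+00, 2.41244141e-01, 4.03378630e-03, 1.33519363e+00,
       1.74360948e-05, 1.57082970e+00]), 'joint_vel': array([-0.00239303, -0.00198553,  0.00374458, -0.00028564, -0.00234755,
       -0.00054792]), 'tau': array([-9.04403587e-04, -3.72634935e+01,  2.52638447e+01,  1.23604591e-02,
        1.45045158e-05, -2.99733678e-06]), 'eef_pos': array([0.14610055, 0.47770859, 0.24761537]), 'tool_rot': array([ 1.47878509e-01,  9.89005207e-01, -7.93705278e-04, -1.27464609e-04]), 'ft_force': array([ 0.6671552 , -0.17670434, -0.30619944]), 'ft_torque': array([ 0.00749527, -0.01398521,  0.06368239]), 'grasp_force': 0.0, 'grip_width': 0.08554071413133156}
```

View pics/scene0.png

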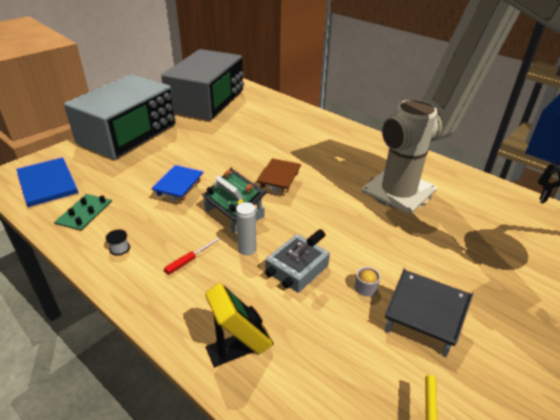

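View pics/top0.png

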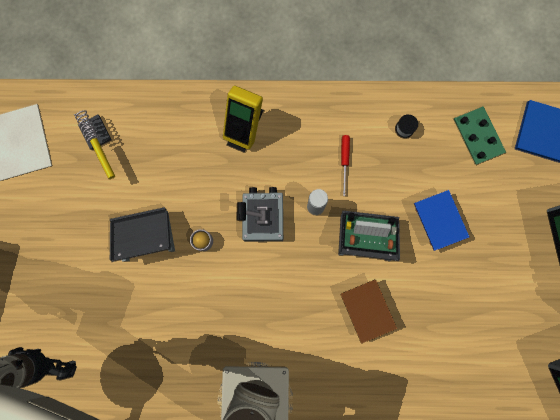

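Top view: empty rest at (140,235), tin (200,240), switch (263,215) with its black hand bar at (241,211) leaning to +y, can (318,203), live green board with its grey heat sink at (370,235). Look-alikes: blue (443,220) and brown (370,310) blocks, plus a green loose board with no frame or sink (480,135). Only the one at (370,235) is green, framed and sitting on a rest.

```bash
python3 - <<'E'
from h import *
z=np.load("top0.npz");P=z["P"];p=z["p"]
for n,(u,v) in dict(rest=(140,235),tin=(200,240),sw=(263,232),bar=(241,211),can=(318,203),board=(370,235),sink=(373,228),meter=(240,120)).items():
    q=P[v-3:v+4,u-3:u+4].reshape(-1,3); print(n,np.nanmedian(q,0).round(3))
# stations: connected regions by height
for n,(u0,u1,v0,v1) in dict(rest=(100,182,195,270),sw=(235,292,180,250),board=(330,412,200,270)).items():
    q=P[v0:v1,u0:u1].reshape(-1,3); m=(q[:,2]>.03)&(q[:,2]<.2); q=q[m]
    r=cv2.minAreaRect((q[:,:2]*1000).astype(np.float32)); print(n,r,q[:,2].max())
print(np.array(imaging.get_calibration("wrist")["hand_eye"]).round(3), imaging.get_calibration("wrist")["camera_matrix"])
c=cv2.resize(p[170:290,320:480],None,fx=4,fy=4,interpolation=cv2.INTER_CUBIC);cv2.imwrite("pics/crop_board.png",c)
E
```

```text
rest [0.467 0.335 0.078]
tin [0.457 0.164 0.058]
sw [ 0.483 -0.019  0.057]
bar [0.528 0.036 0.16 ]
can [ 0.554 -0.174  0.155]
board [ 0.474 -0.325  0.092]
sink [ 0.49  -0.328  0.124]
meter [0.799 0.05  0.123]
rest ((471.4252624511719, 338.5467224121094), (132.4334716796875, 172.9455108642578), 12.929730415344238) 0.11308851110193219
sw ((539.856689453125, -12.90066909790039), (161.2112274169922, 122.4871597290039), 0.732119619846344) 0.16804381119958722
board ((475.5245666503906, -325.493896484375), (171.87013244628906, 131.86082458496094), 83.88053131103516) 0.13729487077700697
[[ 0.001 -0.966 -0.259  0.065]
 [ 1.     0.001 -0.    -0.001]
 [ 0.    -0.259  0.966 -0.124]
 [ 0.     0.     0.     1.   ]] [[291.50619323   0.         281.17960535]
 [  0.         291.50619323 207.27927237]
 [  0.           0.           1.        ]]
```

View pics/crop_board.png

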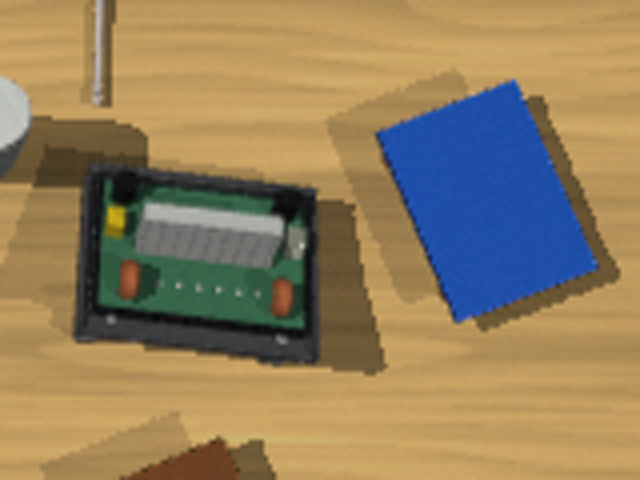

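The crop confirms it: the green framed board with the grey sink is at crop (200,255), top image (370,235), and the blue slab is a decoy. Next I move over the empty rest for a closer look.

Call:
{"method": "apply_moves", "body": {"targets": [[[0.8,-0.45,0.03,-7,1],[0.8,-0.45,0.03,-7,1],[0.8,-0.45,0.03,-7,1],[0.8,-0.45,0.03,-7,1],[0.8,-0.45,0.03,-7,1],[0.8,-0.45,0.03,-7,1],[0.8,-0.45,0.03,-7,1],[0.8,-0.45,0.03,-7,1]]]}}

```text
clock: 0.82
eef_pos: [0.4035, 0.3328, 0.2577]
tool_rot: [0.597, 0.802, -0.0, -0.0]
ft_force: [0.7, 1.0, -0.5]
grip_width: 0.0856
grasp_force: 0.0
```

Call:
{"method": "apply_moves", "body": {"targets": [[[0.8,-0.45,0.03,-7,1],[0.8,-0.45,0.03,-7,1],[0,0,0,-2,1],[0,0,0,0,1],[0,0,0,0,1]]]}}

```text
clock: 1.23
eef_pos: [0.466, 0.2977, 0.2597]
tool_rot: [0.701, 0.713, -0.001, -0.0]
ft_force: [-1.3, 0.8, -0.8]
grip_width: 0.0855
grasp_force: 0.0
```

```bash
python3 - <<'E'
from h import *
p,d,P,K,T=cam("wrist"); cv2.imwrite("pics/w_rest.png",p); np.savez("w_rest.npz",p=p,P=P,K=K,T=T)
o=get_obs();print(o["clock"],o["eef_pos"],R.from_quat(o["tool_rot"]).as_matrix().round(3).tolist(),o["joint_pos"])
E
```

```text
1.2833 [0.46556351 0.29821552 0.25987377] [[-0.019, 1.0, -0.001], [1.0, 0.019, -0.0], [-0.0, -0.001, -1.0]] [5.69528575e-01 3.43498739e-01 1.75885910e-01 1.40447148e+00
 3.33644981e-04 2.12145402e+00]
```

View pics/w_rest.png

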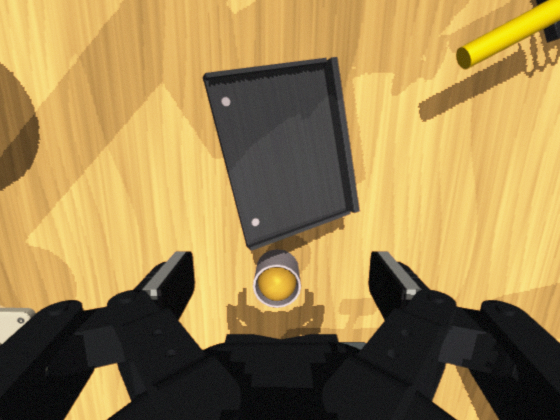

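The rest fills (205-358, 58-247) with its lip on the right (+x), and the tin is at (278,285). Now I fit its plane and edges.

```bash
cat >> h.py <<'E'
def seat(P,p,box,zoff):
    """plane fit on points in box(u0,u1,v0,v1); zoff = height of measured face above the plate"""
    u0,u1,v0,v1=box; Q=P[v0:v1,u0:u1].reshape(-1,3)
    return Q[np.isfinite(Q).all(1)]
def plane(Q):
    for t in (.02,.006,.003,.002):
        c=Q.mean(0); n=np.linalg.svd(Q-c,full_matrices=False)[2][2]; n*=np.sign(n[2]); Q=Q[abs((Q-c)@n)<t]
    return c,n
E
python3 - <<'E'
from h import *
z=np.load("w_rest.npz");P=z["P"];p=z["p"]
Q=seat(P,p,(250,325,110,190),0); c,n=plane(Q)
print("c",c,"n",n,"tilt",np.degrees(np.arccos(n[2])),"yaw",np.degrees(np.arctan2(n[1],n[0])))
x=np.array([n[0],n[1],0]);x/=np.linalg.norm(x);x=x-(x@n)*n;x/=np.linalg.norm(x);y=np.cross(n,x)
A=seat(P,p,(190,370,45,260),0); L=(A-c)@np.c_[x,y,n]
L=L[(abs(L[:,2])<.03)]
pl=L[abs(L[:,2])<.0025]; hi=L[(L[:,2]>.004)]
print("plate",np.percentile(pl,[.3,50,99.7],axis=0)*1000)
r=cv2.minAreaRect((L[:,:2]*1000).astype(np.float32));print(r)
lip=hi[(hi[:,2]>.011)];print("lip",len(lip),np.percentile(lip,[2,50,98],axis=0)*1000)
a=np.polyfit(lip[:,1],lip[:,0],1);print("lip yaw err deg",np.degrees(np.arctan(a[0])))
for s in(1,-1):
    m=hi[(s*hi[:,1]>.06)&(hi[:,2]<.011)&(hi[:,0]<.04)];print("rail",len(m),np.percentile(m,[2,50,98],axis=0)*1000, np.degrees(np.arctan(np.polyfit(m[:,0],m[:,1],1)[0])))
np.save("rest.npy",np.c_[x,y,n,c])
E
```

```text
c [0.47140524 0.34125943 0.07406798] n [0.41373001 0.09474854 0.90545579] tilt 25.115259091839707 yaw 12.898910805184626
plate [[-6.66354437e+01 -8.43922032e+01 -1.90617515e+00]
 [-1.03755465e+01  4.94567870e+00  4.59283968e-03]
 [ 5.98505983e+01  7.77451590e+01  2.20111854e+00]]
((26.875518798828125, -4.7472686767578125), (229.49664306640625, 205.5528564453125), 83.48989868164062)
lip 1346 [[ 58.73931734 -81.41200558  11.31094386]
 [ 61.31613186   4.91546363  15.71876172]
 [ 66.87043803  76.93503994  17.19585711]]
lip yaw err deg -0.006710957735773912
rail 593 [[-65.5717312   77.55220277   4.35954915]
 [-19.13226894  79.3178424    7.86726124]
 [ 36.77123346  81.67634831   9.36851553]] 0.007024549033402888
rail 440 [[-65.42528029 -88.28027054   4.55912023]
 [-18.31624764 -85.50602349   7.83346812]
 [ 37.03734856 -83.94262594   9.23328143]] 0.06477092071399804
```

Call:
{"method": "apply_moves", "body": {"targets": [[[0.2,-0.97,0,0,1],[0.2,-0.97,0,0,1],[0.2,-0.97,0,0,1],[0.2,-0.97,0,0,1],[0.2,-0.97,0,0,1],[0.2,-0.97,0,0,1],[0.2,-0.97,0,0,1],[0.2,-0.97,0,0,1]]]}}

```text
clock: 1.95
eef_pos: [0.5297, -0.0125, 0.2607]
tool_rot: [0.7, 0.715, 0.0, 0.0]
ft_force: [0.7, 0.3, 0.0]
grip_width: 0.0857
grasp_force: 0.0
```

Call:
{"method": "apply_moves", "body": {"targets": [[[0,0,0,0,1],[0,0,0,0,1]]]}}

```text
clock: 2.12
eef_pos: [0.5299, -0.013, 0.2603]
tool_rot: [0.701, 0.713, 0.0, -0.0]
ft_force: [-0.3, -0.2, 0.7]
grip_width: 0.0853
grasp_force: 0.0
```

```bash
python3 - <<'E'
from h import *
p,d,P,K,T=cam("wrist"); cv2.imwrite("pics/w_sw.png",p); np.savez("w_sw.npz",p=p,P=P,K=K,T=T)
o=get_obs();print(o["clock"],o["eef_pos"],o["joint_pos"])
print(T[:3,3])
E
```

```text
2.1667 [ 0.5297448  -0.01172489  0.26029041] [-2.24694766e-02  2.96008356e-01  1.10433122e-01  1.38568290e+00
  6.28814927e-04  1.53044888e+00]
[0.52886037 0.05163779 0.3839186 ]
```

View pics/w_sw.png

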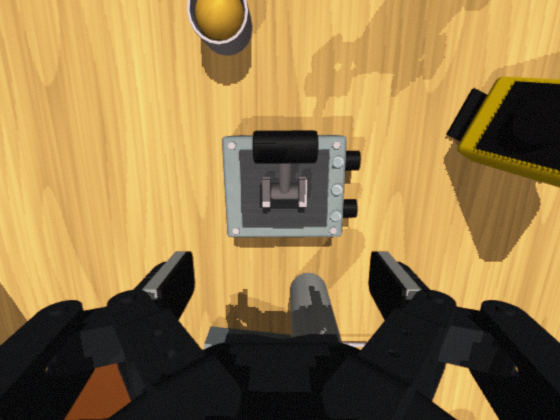

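The switch box spans (222-347, 135-238), the hand bar is at (254-318, 130-163), hinge yoke (285,193), can (315,305), tin (220,15). Now I measure the bar and the box.

```bash
python3 - <<'E'
from h import *
z=np.load("w_sw.npz");P=z["P"]
A=P[120:245,215:355].reshape(-1,3);A=A[np.isfinite(A).all(1)]
top=A[(A[:,2]>.045)&(A[:,2]<.062)];print("boxtop",np.median(top[:,2]),cv2.minAreaRect((top[:,:2]*1000).astype(np.float32)))
b=P[125:168,248:324].reshape(-1,3);b=b[b[:,2]>.135]
print("bar",len(b),b.min(0),b.max(0),np.percentile(b,[2,50,98],axis=0),cv2.minAreaRect((b[:,:2]*1000).astype(np.float32)))
r=np.median(b[b[:,2]>b[:,2].max()-.003],0);print("ridge",r)
# circle fit in y-z
M=np.c_[2*b[:,1],2*b[:,2],np.ones(len(b))];s=np.linalg.lstsq(M,b[:,1]**2+b[:,2]**2,rcond=None)[0]
print("axis y,z",s[:2],"R",np.sqrt(s[2]+s[0]**2+s[1]**2))
E
```

```text
boxtop 0.05517459000466904 ((532.9463500976562, -15.574417114257812), (140.05030822753906, 120.10043334960938), 1.2767844200134277)
bar 2129 [0.50679256 0.022929   0.13522208] [0.55692434 0.05125424 0.16225578] [[0.50817455 0.02534014 0.14910813]
 [0.53176841 0.03865779 0.15856864]
 [0.55562858 0.04998657 0.16120572]] ((531.834228515625, 36.72242736816406), (50.01240539550781, 27.595317840576172), 1.844157338142395)
ridge [0.53155618 0.03818607 0.16006566]
axis y,z [0.03794828 0.14797205] R 0.01240304818999946
```

Call:
{"method": "apply_moves", "body": {"targets": [[[0.05,0.62,0,0,1],[0,0.62,0,0,1],[0,0,-0.95,0,1],[0,0,-0.95,0,1],[0,0,-0.6,0,1],[0,0,-0.35,0,1],[0,0,0,0,-1],[0,0,0,0,-1]]]}}

```text
clock: 2.83
eef_pos: [0.5312, 0.0394, 0.146]
tool_rot: [0.7, 0.715, -0.001, -0.001]
ft_force: [-0.4, -0.2, 0.4]
grip_width: 0.0641
grasp_force: 0.0
```

Call:
{"method": "apply_moves", "body": {"targets": [[[0,0,0,0,-1],[0,0,0,0,-1],[0,0,0,0,-1],[0,0,0,0,-1]]]}}

```text
clock: 3.17
eef_pos: [0.532, 0.039, 0.1482]
tool_rot: [0.7, 0.714, 0.001, -0.001]
ft_force: [-4.5, 4.3, 3.1]
grip_width: 0.0491
grasp_force: 63.7
```

Call:
{"method": "apply_moves", "body": {"targets": [[[0.005,-0.21,0.12,0,-1],[0.005,-0.215,0.1,0,-1],[0.005,-0.225,0.08,0,-1],[0.005,-0.23,0.055,0,-1],[0.005,-0.235,0.03,0,-1],[0.005,-0.235,0.01,0,-1],[0,0,0,0,-1],[0,0,0,0,-1]]]}}

```text
clock: 3.83
eef_pos: [0.533, -0.0146, 0.1631]
tool_rot: [0.7, 0.714, 0.002, -0.002]
ft_force: [-1.8, 3.4, -1.6]
grip_width: 0.0491
grasp_force: 62.4
```

```bash
python3 - <<'E'
from h import *
o=get_obs();print(o["clock"],o["eef_pos"],o["ft_force"],o["grip_width"])
p,d,P,K,T=cam("wrist"); np.savez("w_sw2.npz",p=p,P=P,K=K,T=T); cv2.imwrite("pics/w_sw2.png",p)
E
```

```text
3.8333 [ 0.53304546 -0.0145548   0.16308149] [-1.78377742  3.43246236 -1.59093484] 0.04909157246368326
```

Call:
{"method": "apply_moves", "body": {"targets": [[[0,-0.015,0,0,-1],[0,0,0,0,1],[0,0,0,0,1],[0,0,0,0,1],[0,0,0,0,1],[0,0,0.5,0,1],[0,0,1,0,1],[0,0,1,0,1]]]}}

```text
clock: 4.55
eef_pos: [0.5323, -0.0175, 0.262]
tool_rot: [0.701, 0.713, -0.001, -0.001]
ft_force: [1.3, -0.8, 0.7]
grip_width: 0.0854
grasp_force: 0.0
```

Call:
{"method": "apply_moves", "body": {"targets": [[[0,-0.2,0.1,0,1],[0,0,0,0,1],[0,0,0,0,1]]]}}

```text
clock: 4.8
eef_pos: [0.5337, -0.0257, 0.2665]
tool_rot: [0.701, 0.713, 0.0, 0.001]
ft_force: [-0.5, 0.3, -0.9]
grip_width: 0.0852
grasp_force: 0.0
```

```bash
python3 - <<'E'
from h import *
o=get_obs();print(o["clock"],o["eef_pos"],o["grip_width"])
p,d,P,K,T=cam("wrist"); np.savez("w_sw2.npz",p=p,P=P,K=K,T=T); cv2.imwrite("pics/w_sw2.png",p)
b=P[:,200:360].reshape(-1,3);b=b[(b[:,2]>.145)&(b[:,2]<.185)&(abs(b[:,0]-.533)<.035)&(abs(b[:,1]+.0156)<.07)]
M=np.c_[2*b[:,1],2*b[:,2],np.ones(len(b))];s=np.linalg.lstsq(M,b[:,1]**2+b[:,2]**2,rcond=None)[0]
print(len(b),b.min(0),b.max(0),"axis",s[:2],"R",np.sqrt(s[2]+s[0]**2+s[1]**2),"angle",np.arctan2(-(s[0]+.0156),.1))
E
```

```text
4.8 [ 0.53371887 -0.02565831  0.26646182] 0.08522578739397699
2100 [ 0.50766282 -0.02104034  0.16076966] [0.55800418 0.00455991 0.17731382] axis [-0.00849588  0.16337746] R 0.01226365363061409 angle -0.07092206209868629
```

```bash
python3 - <<'E'
from h import *
z=np.load("w_sw2.npz");P=z["P"];p=z["p"]
A=P.reshape(-1,3);A=A[np.isfinite(A).all(1)]
t=A[(A[:,2]>.045)&(A[:,2]<.06)&(abs(A[:,0]-.533)<.09)&(abs(A[:,1]+.0156)<.075)];print(cv2.minAreaRect((t[:,:2]*1000).astype(np.float32)))
# rod points
for z0 in(.08,.1,.12,.14):
    r=A[(abs(A[:,2]-z0)<.01)&(abs(A[:,0]-.533)<.012)&(abs(A[:,1]+.0156)<.06)];print(z0,len(r),np.median(r,0) if len(r) else "")
cv2.imwrite("pics/w_sw2c.png",cv2.resize(p[90:270,180:400],None,fx=3,fy=3))
E
```

```text
((532.9052734375, -15.7310791015625), (140.02500915527344, 120.21173858642578), 1.1858384609222412)
0.08 2 [ 0.53810408 -0.00893334  0.07082183]
0.1 0 
0.12 0 
0.14 0
```

View pics/w_sw2c.png

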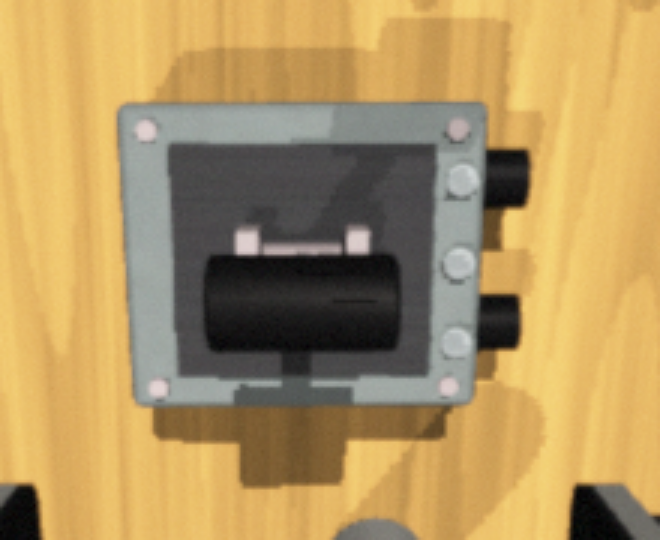

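```bash
python3 - <<'E'
from h import *
z=np.load("w_sw.npz");P=z["P"]
A=P[165:225,250:320].reshape(-1,3)
for lo,hi in((.058,.064),(.064,.07),(.07,.076),(.076,.083),(.083,.09),(.09,.1),(.1,.12)):
    t=A[(A[:,2]>lo)&(A[:,2]<hi)]
    for s,nm in((t[abs(t[:,0]-.533)<.008],"mid"),(t[abs(t[:,0]-.533)>.012],"yoke")):
        if len(s)>5: print(lo,nm,len(s),np.percentile(s[:,1],[2,50,98]).round(4))
E
```

```text
0.058 yoke 34 [-0.0378 -0.0061  0.0082]
0.064 mid 28 [-0.0225 -0.0216 -0.0071]
0.064 yoke 59 [-0.0277 -0.009   0.0001]
0.07 mid 99 [-0.0209 -0.0169 -0.0097]
0.07 yoke 455 [-0.0298 -0.0149 -0.0007]
0.076 mid 32 [-0.0138 -0.0104 -0.0053]
0.076 yoke 23 [-0.0285 -0.0165 -0.0033]
0.083 mid 31 [-0.009  -0.006  -0.0015]
0.09 mid 49 [-0.0046 -0.001   0.0036]
0.1 mid 118 [0.0013 0.0087 0.0151]
```

The lever sits about 0.07 rad short of upright: bar axis at y=-8.5 mm against hinge y=-15.5 mm. I re-grip it and correct.

Call:
{"method": "apply_moves", "body": {"targets": [[[0,0.43,0,0,1],[0,0,-0.9,0,1],[0,0,-0.9,0,1],[0,0,-0.5,0,1],[0,0,-0.28,0,1],[0,0,0,0,-1],[0,0,0,0,-1],[0,0,0,0,-1]]]}}

```text
clock: 5.52
eef_pos: [0.5335, -0.008, 0.163]
tool_rot: [0.701, 0.713, -0.0, -0.0]
ft_force: [-0.3, 0.5, -0.2]
grip_width: 0.0516
grasp_force: 0.0
```

Call:
{"method": "apply_moves", "body": {"targets": [[[0,0,0,0,-1],[0,0,0,0,-1],[0,0,0,0,-1],[0,-0.1,0,0,-1],[0,-0.1,0,0,-1],[0,-0.02,0,0,-1],[0,0,0,0,-1],[0,0,0,0,-1]]]}}

```text
clock: 6.18
eef_pos: [0.5331, -0.0134, 0.1637]
tool_rot: [0.7, 0.714, 0.003, -0.003]
ft_force: [-4.8, 8.3, 3.1]
grip_width: 0.0493
grasp_force: 66.0
```

```bash
cat >> h.py <<'E'
def bar(y0=-.0155):
    o=get_obs();print(o["clock"],o["eef_pos"],o["ft_force"],o["grip_width"])
    p,d,P,K,T=cam("wrist")
    k=(p.max(2)<70)
    b=P[k];b=b[(b[:,2]>.125)&(b[:,2]<.19)&(abs(b[:,0]-.533)<.02)&(abs(b[:,1]+.0156)<.09)]
    M=np.c_[2*b[:,1],2*b[:,2],np.ones(len(b))];s=np.linalg.lstsq(M,b[:,1]**2+b[:,2]**2,rcond=None)[0]
    print(len(b),b.min(0),b.max(0),"axis",s[:2],"R",np.sqrt(s[2]+s[0]**2+s[1]**2),"angle",-np.arctan2(s[0]-y0,s[1]-.065))
E
python3 -c "
from h import *
bar()"
```

```text
6.1833 [ 0.53306463 -0.01337594  0.16371516] [-4.82454482  8.31339069  3.12445723] 0.0493495063814152
5056 [ 0.51300899 -0.02534861  0.1604199 ] [5.52998603e-01 3.47142471e-04 1.77299566e-01] axis [-0.01306693  0.16362925] R 0.012182935306176111 angle -0.02466388180196522
```

Call:
{"method": "apply_moves", "body": {"targets": [[[0,-0.06,0,0,-1],[0,0,0,0,-1],[0,0,0,0,-1]]]}}

```text
clock: 6.48
eef_pos: [0.5331, -0.0158, 0.1637]
tool_rot: [0.7, 0.714, 0.003, -0.003]
ft_force: [-4.5, 9.2, 2.3]
grip_width: 0.0491
grasp_force: 66.0
```

```bash
python3 -c "
from h import *
bar()"
```

```text
6.4833 [ 0.53312247 -0.01582902  0.16368011] [-4.48188193  9.19113386  2.34258755] 0.04910271483670878
5067 [ 0.51300511 -0.02591408  0.16025886] [ 0.55299696 -0.00172969  0.177461  ] axis [-0.01515364  0.16360011] R 0.012197404271142192 angle -0.0035127100914802197
```

Call:
{"method": "apply_moves", "body": {"targets": [[[0,0.07,0,0,-1],[0,0,0,0,-1],[0,0,0,0,0.5],[0,0,0,0,1],[0,0,0,0,1],[0,0,0,0,1],[0,0,0.5,0,1],[0,0,1,0,1]]]}}

```text
clock: 7.2
eef_pos: [0.5304, -0.0167, 0.2186]
tool_rot: [0.701, 0.713, -0.004, -0.004]
ft_force: [-0.5, -1.1, 0.6]
grip_width: 0.0855
grasp_force: 0.0
```

Call:
{"method": "apply_moves", "body": {"targets": [[[0,0,1,0,1],[0,0,0,0,1],[0,0,0,0,1]]]}}

```text
clock: 7.45
eef_pos: [0.5356, -0.0168, 0.2662]
tool_rot: [0.701, 0.713, 0.003, 0.003]
ft_force: [0.1, -0.2, -0.2]
grip_width: 0.0858
grasp_force: 0.0
```

```bash
python3 -c "
from h import *
bar()"
```

```text
7.45 [ 0.53561277 -0.01683128  0.26620002] [ 0.08624236 -0.18401384 -0.15084478] 0.08577332197063768
1644 [ 0.5130011  -0.02707367  0.16130136] [ 0.55293702 -0.00125329  0.17737595] axis [-0.01440449  0.16353686] R 0.012357702996410104 angle -0.011117295501541478
```

Call:
{"method": "apply_moves", "body": {"targets": [[[-0.16,-0.97,0,-1,1],[-0.16,-0.97,0,-1,1],[-0.16,-0.97,0,-1,1],[-0.16,-0.97,0,-1,1],[-0.16,-0.97,0,-1,1],[-0.16,-0.97,0,-1,1],[-0.16,-0.97,0,-1,1],[-0.16,-0.97,0,-0.2,1]]]}}

```text
clock: 8.17
eef_pos: [0.4808, -0.3284, 0.2608]
tool_rot: [0.745, 0.667, -0.0, -0.002]
ft_force: [1.0, 0.3, 0.1]
grip_width: 0.0852
grasp_force: 0.0
```

Call:
{"method": "apply_moves", "body": {"targets": [[[-0.16,-0.97,0,0,1],[0,0,0,0,1],[0,0,0,0,1]]]}}

```text
clock: 8.42
eef_pos: [0.4742, -0.3675, 0.2601]
tool_rot: [0.746, 0.666, -0.0, -0.002]
ft_force: [0.0, 0.5, 0.2]
grip_width: 0.0856
grasp_force: 0.0
```

```bash
python3 - <<'E'
from h import *
o=get_obs();print(o["clock"],o["eef_pos"],R.from_quat(o["tool_rot"]).as_matrix().round(3).tolist(),o["joint_pos"])
p,d,P,K,T=cam("wrist"); cv2.imwrite("pics/w_bd.png",p); np.savez("w_bd.npz",p=p,P=P,K=K,T=T)
E
```

```text
8.4167 [ 0.47415397 -0.36749633  0.26007594] [[0.113, 0.994, -0.003], [0.994, -0.113, 0.003], [0.002, -0.004, -1.0]] [-6.59361274e-01  4.44097255e-01  3.25986239e-01  1.45696976e+00
  3.27155505e-05  1.02424115e+00]
```

View pics/w_bd.png

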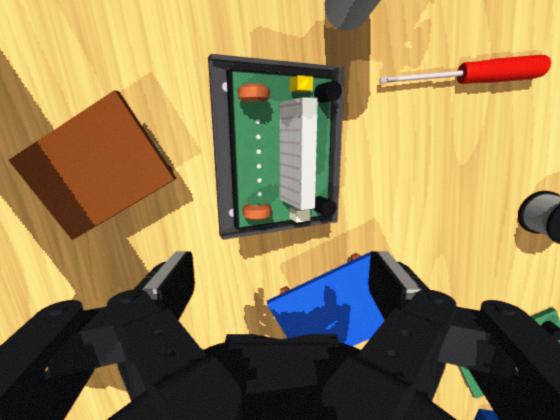

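The board fills (225-338, 70-232) and its heat sink (280-317, 97-210). The blue and brown decoys, (330,300) and (95,165), are clearly separate. Now I measure the board.

```bash
python3 - <<'E'
from h import *
z=np.load("w_bd.npz");P=z["P"];p=z["p"]
h=cv2.cvtColor(p,cv2.COLOR_BGR2HSV); g=(h[...,0]>50)&(h[...,0]<90)&(h[...,1]>90); g[:, :220]=0;g[:,345:]=0;g[240:]=0
c,n=plane(P[g]); print("c",c,"tilt",np.degrees(np.arccos(n[2])),"yaw",np.degrees(np.arctan2(n[1],n[0])))
x=np.array([n[0],n[1],0]);x/=np.linalg.norm(x);x=x-(x@n)*n;x/=np.linalg.norm(x);y=np.cross(n,x);F=np.c_[x,y,n]
A=P[45:245,200:350].reshape(-1,3);A=A[np.isfinite(A).all(1)];L=(A-c)@F
print("green ext",np.percentile((P[g]-c)@F,[1,50,99],axis=0)*1000)
s=L[(L[:,2]>.035)&(L[:,2]<.06)]; t=s[s[:,2]>np.percentile(s[:,2],60)-.002]
print("slab top h",np.percentile(s[:,2],[50,90,98]),len(t)); 
t=s[s[:,2]>.0435];r=cv2.minAreaRect((t[:,:2]*1000).astype(np.float32));print("slabtop rect",len(t),r,np.percentile(t,[2,50,98],axis=0)*1000)
print("slab mid world (40mm above underside)",c+F@np.array([r[0][0]/1e3,r[0][1]/1e3,t[:,2].mean()-.018]))
fr=L[(abs(L[:,2])<.008)];print("all ext",np.percentile(L[L[:,2]>-.004],[.5,99.5],axis=0)*1000)
lo=L[(L[:,2]<-.004)&(L[:,2]>-.03)&(L[:,0]<-.03)];print("plate rel",np.percentile(lo,[5,50,95],axis=0)*1000)
E
```

```text
Traceback (most recent call last):
  File "h.py", line 21, in plane
    c=Q.mean(0); n=np.linalg.svd(Q-c,full_matrices=False)[2][2]; n*=np.sign(n[2]); Q=Q[abs((Q-c)@n)<t]
                   ~~~~~~~~~~~~~^^^^^^^^^^^^^^^^^^^^^^^^^
numpy.linalg.LinAlgError: SVD did not converge
```

```bash
sed -i 's/^def plane(Q):/def plane(Q):\n    Q=Q[np.isfinite(Q).all(1)]/' h.py; python3 - <<'E'
from h import *
z=np.load("w_bd.npz");P=z["P"];p=z["p"]
h=cv2.cvtColor(p,cv2.COLOR_BGR2HSV); g=(h[...,0]>50)&(h[...,0]<90)&(h[...,1]>90); g[:, :220]=0;g[:,345:]=0;g[240:]=0; g&=np.isfinite(P).all(2)
c,n=plane(P[g]); print("c",c,"tilt",np.degrees(np.arccos(n[2])),"yaw",np.degrees(np.arctan2(n[1],n[0])))
x=np.array([n[0],n[1],0]);x/=np.linalg.norm(x);x=x-(x@n)*n;x/=np.linalg.norm(x);y=np.cross(n,x);F=np.c_[x,y,n]
A=P[45:245,200:350].reshape(-1,3);A=A[np.isfinite(A).all(1)];L=(A-c)@F
print("green ext",np.percentile((P[g]-c)@F,[1,50,99],axis=0)*1000)
s=L[(L[:,2]>.03)&(L[:,2]<.06)]
print("slab h",np.percentile(s[:,2],[50,90,98]),len(s))
t=s[s[:,2]>np.percentile(s[:,2],90)-.004];r=cv2.minAreaRect((t[:,:2]*1000).astype(np.float32));print("slabtop rect",len(t),r,np.percentile(t,[2,50,98],axis=0)*1000)
print("slab mid world",c+F@np.array([r[0][0]/1e3,r[0][1]/1e3,np.median(t[:,2])-.018]))
print("all ext",np.percentile(L[L[:,2]>-.004],[.5,99.5],axis=0)*1000)
lo=L[(L[:,2]<-.006)&(L[:,2]>-.03)];print("plate rel",np.percentile(lo,[5,50,95],axis=0)*1000)
E
```

```text
c [ 0.47032138 -0.31835831  0.09006372] tilt 24.96671126821514 yaw -5.956287803496898
green ext [[-3.75670450e+01 -7.74260270e+01 -2.21394666e+00]
 [-6.91722970e+00  1.84621468e+00  4.23158824e-02]
 [ 6.59069526e+01  6.54544562e+01  1.76726459e+00]]
slab h [0.04551541 0.04661649 0.04715663] 2490
slabtop rect 1774 ((14.470392227172852, -6.632514953613281), (16.01615333557129, 96.11659240722656), 0.06319279223680496) [[  7.14417401 -52.28706198  43.18058785]
 [ 13.73042848  -3.12014017  45.9129244 ]
 [ 21.53028015  39.72874627  47.20793885]]
slab mid world [ 0.49439869 -0.32753888  0.10926044]
all ext [[-40.56117686 -88.93016687  -3.89535988]
 [ 78.32309279  78.09380953  47.01799045]]
plate rel [[-54.36837332 -86.52306207 -13.82858057]
 [-44.61671017  14.11529486 -11.79119967]
 [ 48.59369493  75.01280443  -7.82050503]]
```

Call:
{"method": "apply_moves", "body": {"targets": [[[0.27,0.5,0,0.5,0.2],[0.26,0.5,0,0,-0.06],[0,0,0,0,-0.06],[0,0,0,0,-0.06],[0,0,0,0,-0.06],[0,0,-0.8,0,-0.06],[0,0,-0.8,0,-0.06],[0,0,0,0,-0.06]]]}}

```text
clock: 9.13
eef_pos: [0.4931, -0.3234, 0.1921]
tool_rot: [0.741, 0.671, -0.002, -0.006]
ft_force: [-2.1, 0.7, -1.7]
grip_width: 0.04
grasp_force: 0.0
```

Call:
{"method": "apply_moves", "body": {"targets": [[[0,0,0,0,-0.06],[0,0,0,0,-0.06],[0,0,0,0,-0.06],[0,0,0,0,-0.06],[0,0,0,0,-0.06],[0,0,0,0,-0.06],[0,0,0,0,-0.06],[0,0,0,0,-0.06]]]}}

```text
clock: 9.8
eef_pos: [0.4971, -0.3257, 0.1992]
tool_rot: [0.741, 0.671, 0.0, 0.0]
ft_force: [-0.3, -0.7, -0.4]
grip_width: 0.0402
grasp_force: 0.0
```

Call:
{"method": "apply_moves", "body": {"targets": [[[-0.04,-0.04,-0.6,0,-0.06],[0,0,-0.6,0,-0.06],[0,0,-0.5,0,-0.06],[0,0,-0.35,0,-0.06],[0,0,0,0,-0.06],[0,0,0,0,-0.06]]]}}

```text
clock: 10.3
eef_pos: [0.4949, -0.3269, 0.1162]
tool_rot: [0.741, 0.671, -0.0, -0.001]
ft_force: [-0.0, 0.2, 0.6]
grip_width: 0.0404
grasp_force: 0.0
```

Now I close slowly while rising, so the board can level itself in the pads.

Call:
{"method": "apply_moves", "body": {"targets": [[[0,0,0,0,-0.35],[0,0,0,0,-0.45],[0,0,0.05,0,-0.6],[0,0,0.08,0,-1],[0,0,0.12,0,-1],[0,0,0.12,0,-1],[0,0,0.12,0,-1],[0,0,0.1,0,-1]]]}}

```text
clock: 10.97
eef_pos: [0.496, -0.328, 0.1434]
tool_rot: [0.741, 0.671, 0.0, 0.002]
ft_force: [-0.0, -0.7, -2.3]
grip_width: 0.0126
grasp_force: 58.3
```

Call:
{"method": "apply_moves", "body": {"targets": [[[0,0,0.2,0,-1],[0,0,0.3,0,-1],[0,0,0.3,0,-1],[0,0,0,0,-1]]]}}

```text
clock: 11.3
eef_pos: [0.4967, -0.328, 0.1751]
tool_rot: [0.741, 0.671, 0.001, 0.002]
ft_force: [0.9, -1.9, -1.9]
grip_width: 0.0126
grasp_force: 58.9
```

```bash
python3 - <<'E'
from h import *
o=get_obs();print(o["clock"],o["eef_pos"],o["ft_force"],o["ft_torque"])
p,d,P,K,T=cam("scene"); 
w=cam("wrist"); np.savez("w_h.npz",p=w[0],P=w[2])
a=cv2.resize(p[130:270,150:350],(500,350)); b=cv2.resize(w[0],(500,375));cv2.imwrite("pics/hold.png",np.vstack([a,b])[:600])
cv2.imwrite("pics/hold.png",np.hstack([cv2.resize(p[130:270,150:350],(400,280)),cv2.resize(w[0],(400,280))]))
E
```

```text
11.3 [ 0.49669126 -0.32797214  0.17511719] [ 0.91480246 -1.90314826 -1.85425787] [-0.11811947 -0.04979588 -0.00902615]
```

View pics/hold.png

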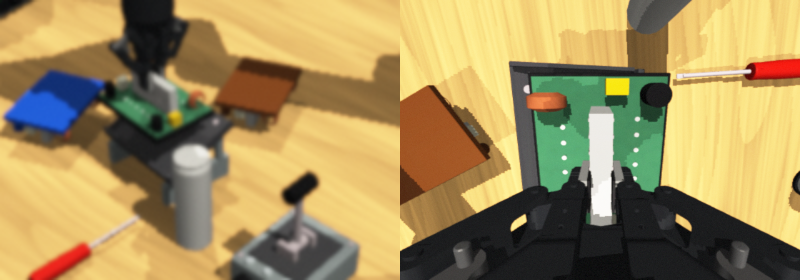

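The board is held roughly level and the lever still stands upright. I measure the held board next.

```bash
python3 - <<'E'
from h import *
z=np.load("w_h.npz");P=z["P"];p=z["p"]
h=cv2.cvtColor(p,cv2.COLOR_BGR2HSV); g=(h[...,0]>50)&(h[...,0]<90)&(h[...,1]>90); g[:, :350]=0;g[:,475:]=0;g[300:]=0; g&=np.isfinite(P).all(2)
g[:]=g
h0=np.zeros_like(g)
m=(h[...,0]>50)&(h[...,0]<90)&(h[...,1]>90)&np.isfinite(P).all(2)
m[:, :170]=0; m[:,480:]=0; m[300:]=0
Q=P[m]; Q=Q[(Q[:,2]>.07)&(Q[:,2]<.2)]
c,n=plane(Q);print(len(Q),c,n)
o=get_obs();e=o["eef_pos"]
# underside height at slab x: green plane is ~11-12mm above underside
zc=c[2]-((e[:2]-c[:2])@n[:2])/n[2]
print("pitch deg",np.degrees(np.arctan2(n[0],n[2])),"roll",np.degrees(np.arctan2(n[1],n[2])),"eef",e,"TCP above green plane",e[2]-zc)
print("y ext",np.percentile(Q,[1,99],axis=0))
A=P[np.isfinite(P).all(2)];t=A[(A[:,2]>zc+.03)&(A[:,2]<zc+.06)&(abs(A[:,0]-e[0])<.012)&(A[:,1]>e[1]+.02)&(A[:,1]<e[1]+.08)]
print("slab end",np.percentile(t,[1,50,99],axis=0))
E
```

```text
19971 [ 0.49691991 -0.29975848  0.13165436] [ 0.01968421 -0.00335458  0.99980062]
pitch deg 1.1279014599755772 roll -0.19224081532998408 eef [ 0.49570083 -0.32735584  0.1726556 ] TCP above green plane 0.0410698314483299
y ext [[ 0.44463261 -0.35773659  0.12949948]
 [ 0.54934298 -0.25357682  0.13376206]]
slab end [[ 0.49207608 -0.30707254  0.16341061]
 [ 0.49977117 -0.29216808  0.17758604]
 [ 0.5073101  -0.27935314  0.17898675]]
```

Call:
{"method": "apply_moves", "body": {"targets": [[[0,0,0.4,0,-1],[0,0,0.7,0,-1],[0,0,0.7,0,-1],[0,0,0.7,0,-1],[0,0,0.5,0,-1],[0,0.2,0,0,-1],[0,0.4,0,0,-1],[0,0.6,0,0,-1]]]}}

```text
clock: 12.07
eef_pos: [0.4948, -0.2794, 0.29]
tool_rot: [0.742, 0.67, -0.001, -0.001]
ft_force: [0.7, 0.1, -3.2]
grip_width: 0.013
grasp_force: 58.8
```

Call:
{"method": "apply_moves", "body": {"targets": [[[-0.03,0.8,0,1,-1],[-0.03,0.8,0,1,-1],[-0.03,0.8,0,1,-1],[-0.03,0.8,0,1,-1],[-0.03,0.8,0,1,-1],[-0.03,0.8,0,1,-1],[-0.03,0.8,0,1,-1],[-0.03,0.8,0,1,-1]]]}}

```text
clock: 12.73
eef_pos: [0.4841, -0.0212, 0.2899]
tool_rot: [0.692, 0.721, -0.001, -0.002]
ft_force: [0.9, 0.8, -4.4]
grip_width: 0.0126
grasp_force: 58.9
```

Call:
{"method": "apply_moves", "body": {"targets": [[[-0.03,0.8,0,1,-1],[-0.03,0.8,0,1,-1],[-0.03,0.8,0,1,-1],[-0.03,0.8,0,1,-1],[-0.03,0.8,0,1,-1],[-0.03,0.8,0,1,-1],[-0.03,0.8,0,1,-1],[-0.03,0.8,0,1,-1]]]}}

```text
clock: 13.4
eef_pos: [0.4745, 0.2342, 0.2898]
tool_rot: [0.64, 0.768, -0.002, -0.001]
ft_force: [0.8, -0.0, -3.7]
grip_width: 0.0129
grasp_force: 58.9
```

Call:
{"method": "apply_moves", "body": {"targets": [[[-0.03,0.8,0,1,-1],[0,0.6,0,1,-1],[0,0.4,0,0.6,-1],[0,0.2,0,0,-1],[0,0,0,0,-1],[0,0,0,0,-1]]]}}

```text
clock: 13.9
eef_pos: [0.4742, 0.3122, 0.2909]
tool_rot: [0.623, 0.782, -0.002, -0.0]
ft_force: [0.8, -0.6, -3.3]
grip_width: 0.0125
grasp_force: 58.8
```

```bash
python3 - <<'E'
from h import *
o=get_obs();e=o["eef_pos"];M=R.from_quat(o["tool_rot"]).as_matrix();print(o["clock"],e,o["grip_width"],"yaw",np.degrees(np.arctan2(M[1,1],M[0,1])))
p,d,P,K,T=cam("wrist")
h=cv2.cvtColor(p,cv2.COLOR_BGR2HSV)
m=(h[...,0]>50)&(h[...,0]<90)&(h[...,1]>90)&np.isfinite(P).all(2); Q=P[m];Q=Q[(abs(Q[:,2]-e[2]+.041)<.03)]
c,n=plane(Q);u=np.array([np.cos(np.radians(12.9)),np.sin(np.radians(12.9))])
print("pitch",np.degrees(n[:2]@u),"cross",np.degrees(n[1]*u[0]-n[0]*u[1]),"TCP above green",e[2]-(c[2]-((e[:2]-c[:2])@n[:2])/n[2]))
print("to go units",((np.array([.4745,.3387,.165])-e)/.04).round(3))
E
```

```text
13.9 [0.47423418 0.31220599 0.29085881] 0.012504407392286138 yaw 12.912628345604327
pitch 1.4793373717783518 cross -0.06401925606687106 TCP above green 0.04225511171953966
to go units [ 0.007  0.662 -3.146]
```

Call:
{"method": "apply_moves", "body": {"targets": [[[0.01,0.33,0,0,-1],[0,0.33,0,0,-1],[0,0,-0.7,0,-1],[0,0,-0.8,0,-1],[0,0,-0.8,0,-1],[0,0,-0.6,0,-1],[0,0,-0.25,0,-1],[0,0,0,0,-1]]]}}

```text
clock: 14.62
eef_pos: [0.4739, 0.3382, 0.1635]
tool_rot: [0.623, 0.782, -0.003, -0.001]
ft_force: [-0.4, -0.6, -3.0]
grip_width: 0.0128
grasp_force: 58.8
```

Call:
{"method": "apply_moves", "body": {"targets": [[[0,0,-0.1,0,-1],[0,0,-0.1,0,-1],[0,0,0,0,-1]]]}}

```text
clock: 14.87
eef_pos: [0.4763, 0.3397, 0.1597]
tool_rot: [0.623, 0.782, 0.001, 0.0]
ft_force: [-0.6, -0.1, -2.9]
grip_width: 0.0128
grasp_force: 58.9
```

Call:
{"method": "apply_moves", "body": {"targets": [[[-0.03,-0.02,-0.1,0,-1],[0,0,-0.06,0,-1],[0,0,0,0,-1]]]}}

```text
clock: 15.12
eef_pos: [0.4746, 0.3386, 0.1526]
tool_rot: [0.623, 0.782, 0.001, 0.0]
ft_force: [-0.6, -0.3, -2.3]
grip_width: 0.0129
grasp_force: 59.2
```

Call:
{"method": "apply_moves", "body": {"targets": [[[0,0,-0.06,0,-1],[0,0,0,0,-1]]]}}

```text
clock: 15.28
eef_pos: [0.4749, 0.3389, 0.1518]
tool_rot: [0.623, 0.782, 0.002, 0.0]
ft_force: [-0.6, -1.1, 7.0]
grip_width: 0.0125
grasp_force: 61.4
```

Call:
{"method": "apply_moves", "body": {"targets": [[[0,0,0,0,-0.6],[0.08,0.02,-0.08,0,-0.57],[0.08,0.02,-0.1,0,-0.54],[0.07,0.015,-0.11,0,-0.51],[0.06,0.015,-0.11,0,-0.48],[0.05,0.01,-0.12,0,-0.45],[0.05,0.01,-0.12,0,-0.4],[0,0,0,0,-0.4]]]}}

```text
clock: 15.95
eef_pos: [0.4891, 0.3414, 0.1225]
tool_rot: [0.623, 0.782, -0.002, -0.001]
ft_force: [-0.2, -0.4, -0.9]
grip_width: 0.0256
grasp_force: 0.0
```

```bash
cat > chk.py <<'E'
from h import *
o=get_obs();print(o["clock"],o["eef_pos"],o["ft_force"],o["grip_width"])
p,d,P,K,T=cam("wrist")
r=np.load("rest.npy");F,c=r[:,:3],r[:,3]; s=c+F@np.array([.002,-.0032,0])
h=cv2.cvtColor(p,cv2.COLOR_BGR2HSV)
m=(h[...,0]>50)&(h[...,0]<90)&(h[...,1]>90)&np.isfinite(P).all(2);Q=P[m];Q=Q[np.linalg.norm(Q-s,axis=1)<.12]
L=(Q-s)@F;c2,n=plane(L);print(len(L),"plane h mm",c2*1000,"tilt err x,y deg",np.degrees(n[:2]));print(np.percentile(L,[1,99],axis=0)*1000)
A=P[np.isfinite(P).all(2)];A=(A-s)@F;t=A[(A[:,2]>.053)&(A[:,2]<.062)&(abs(A[:,0])<.03)&(abs(A[:,1])<.06)]
if len(t)>20: print("slab top",np.percentile(t,[1,50,99],axis=0)*1000,cv2.minAreaRect((t[:,:2]*1000).astype(np.float32)))
cv2.imwrite("pics/chk.png",p)
E
python3 chk.py
```

```text
15.95 [0.48910763 0.34136646 0.1224662 ] [-0.22625636 -0.39827219 -0.88787683] 0.02559828429742042
16674 plane h mm [-18.07827592  32.19450423  12.02639712] tilt err x,y deg [-0.09423299  0.04593702]
[[-55.16465284 -53.02421093  10.08973149]
 [ 47.63719642  72.28116827  13.81584768]]
slab top [[-28.29754312 -31.04009711  53.26944552]
 [ -4.85125958   9.63869546  57.9436816 ]
 [ 15.04532775  48.29118855  61.72387123]] ((-4.800325393676758, 7.9127197265625), (81.31562042236328, 47.79467010498047), 68.0870361328125)
```

View pics/chk.png

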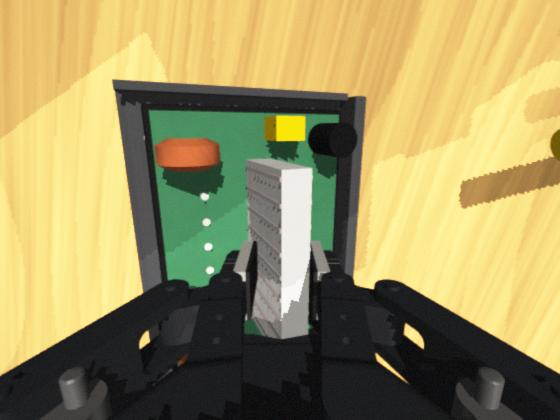

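The board lies flat on the plate: face 12 mm above it and tilt error under 0.1°. Now I open up and back off for a look.

Call:
{"method": "apply_moves", "body": {"targets": [[[0,0,0,0,-0.2],[0,0,0.05,0,0],[0,0,0.2,0,0.1],[0,0,0.5,0,0.1],[0,0,0.9,0,0.1],[0,-0.5,0.9,0,0.5],[0,-0.5,0.8,0,1],[0,0,0,0,1]]]}}

```text
clock: 16.67
eef_pos: [0.4927, 0.3011, 0.2675]
tool_rot: [0.624, 0.781, 0.006, 0.003]
ft_force: [0.7, 1.8, 0.3]
grip_width: 0.0809
grasp_force: 0.0
```

```bash
python3 chk.py; python3 - <<'E'
from h import *
p,d,P,K,T=cam("wrist")
r=np.load("rest.npy");F,c=r[:,:3],r[:,3]; s=c+F@np.array([.002,-.0032,0])
A=P[np.isfinite(P).all(2)];A=(A-s)@F
print("n slab",len(A))
mid=A[abs(A[:,1])<.03]
for lo in range(40,70,2):
    t=mid[(mid[:,0]>lo/1e3)&(mid[:,0]<(lo+2)/1e3)&(mid[:,2]<.025)];print(lo,len(t),(np.median(t[:,2])*1000).round(1) if len(t) else "",end=" | ")
E
```

```text
16.6667 [0.49267876 0.30107362 0.26752389] [0.73070195 1.76196206 0.290367  ] 0.08088433617849462
7599 plane h mm [-16.48802044   6.53830038  11.99870434] tilt err x,y deg [-0.11057845  0.01152215]
[[-55.52086412 -70.68099061   9.74068334]
 [ 47.98187488  72.15981917  13.87028486]]
slab top [[-11.06393495 -46.49882741  53.29518787]
 [ -4.77991442   3.55987807  57.89864563]
 [  3.83363437  47.4544162   59.37974321]] ((-3.493513584136963, 0.2967567443847656), (16.500368118286133, 95.98089599609375), 0.306995689868927)
n slab 232573
40 81 12.2 | 42 89 12.0 | 44 87 12.0 | 46 88 12.2 | 48 39 11.5 | 50 46 9.9 | 52 0  | 54 0  | 56 390 8.5 | 58 134 15.4 | 60 88 16.2 | 62 83 16.3 | 64 37 15.9 | 66 0  | 68 0  |
```

The board is square and centred, sitting about 6 mm above the lip. I'll nudge it 4-5 mm down the slope to put it by the lip.

Call:
{"method": "apply_moves", "body": {"targets": [[[0,0.5,-0.4,0,-0.1],[0,0.5,-0.3,0,-0.1],[0,0,0,0,-0.1],[0,0,0,0,-0.1],[0,0,-0.8,0,-0.1],[0,0,-0.8,0,-0.1],[0,0,-0.7,0,-0.1],[0,0,-0.35,0,-0.1]]]}}

```text
clock: 17.43
eef_pos: [0.4878, 0.34, 0.1203]
tool_rot: [0.623, 0.782, -0.003, -0.001]
ft_force: [-0.8, 0.4, 0.3]
grip_width: 0.0382
grasp_force: 0.0
```

Call:
{"method": "apply_moves", "body": {"targets": [[[0,0,0,0,-0.2],[0,0,0,0,-0.4],[0,0,0,0,-0.4],[0.04,0.01,-0.01,0,-0.4],[0.04,0.01,-0.02,0,-0.4],[0.04,0.01,-0.02,0,-0.4],[0,0,0,0,-0.4]]]}}

```text
clock: 18.02
eef_pos: [0.4955, 0.3436, 0.1231]
tool_rot: [0.623, 0.782, 0.001, 0.0]
ft_force: [-0.1, 0.0, 0.6]
grip_width: 0.0254
grasp_force: 0.1
```

Call:
{"method": "apply_moves", "body": {"targets": [[[0,0,0,0,-0.2],[0,0,0.05,0,0],[0,0,0.2,0,0.1],[0,0,0.5,0,0.1],[0,0,0.9,0,0.1],[0,-0.5,0.9,0,0.5],[0,-0.5,0.8,0,1],[0,0,0,0,1]]]}}

```text
clock: 18.68
eef_pos: [0.4975, 0.3022, 0.2651]
tool_rot: [0.624, 0.781, 0.006, 0.003]
ft_force: [0.9, 1.2, -0.2]
grip_width: 0.0806
grasp_force: 0.0
```

```bash
python3 chk.py
```

```text
18.6833 [0.4975183  0.30223334 0.26508542] [ 0.88720133  1.22739034 -0.16416505] 0.08060276287356413
7594 plane h mm [-11.12246097   6.50743583  12.01447928] tilt err x,y deg [-0.12447499  0.00584304]
[[-50.15173763 -70.62730357   9.69479409]
 [ 53.22318994  72.38826697  13.90646513]]
slab top [[ -5.80047924 -46.29701563  53.26042724]
 [  0.67253088   3.76111917  57.90370077]
 [  9.10579449  47.63001778  59.50663868]] ((1.7473816871643066, 0.3638153076171875), (16.01764678955078, 96.1029281616211), 0.3399311602115631)
```

Call:
{"method": "apply_moves", "body": {"targets": [[[0.1,-0.88,0,-1.45,1],[0.1,-0.88,0,-1.45,1],[0.1,-0.88,0,-1.45,1],[0.1,-0.88,0,-1.45,1],[0.1,-0.88,0,-1.45,1],[0.1,-0.88,0,-1.45,1],[0.1,-0.88,0,-1.45,1],[0.1,-0.88,0,-1.45,1]]]}}

```text
clock: 19.4
eef_pos: [0.5262, 0.0202, 0.2554]
tool_rot: [0.699, 0.715, -0.0, -0.001]
ft_force: [0.5, 0.3, 1.2]
grip_width: 0.0852
grasp_force: 0.0
```

Call:
{"method": "apply_moves", "body": {"targets": [[[0.1,-0.88,0,0,1],[0,0,0,0,1],[0,0,0,0,1],[0,0,0,0,1]]]}}

```text
clock: 19.73
eef_pos: [0.5303, -0.0134, 0.2554]
tool_rot: [0.699, 0.715, -0.0, -0.001]
ft_force: [-0.7, -0.4, -0.1]
grip_width: 0.0856
grasp_force: 0.0
```

```bash
python3 -c "
from h import *
bar()"
```

```text
19.7333 [ 0.53031954 -0.0133828   0.25543785] [-0.7489234  -0.36370951 -0.05633296] 0.08557540734013407
1774 [ 0.51303407 -0.0258816   0.12588135] [ 0.55297475 -0.00131086  0.17735216] axis [-0.01508973  0.16062209] R 0.014855295015130237 angle -0.004290516331351917
```

Call:
{"method": "apply_moves", "body": {"targets": [[[0.07,-0.03,-0.8,0,1],[0,0,-0.8,0,1],[0,0,-0.5,0,1],[0,0,-0.2,0,1],[0,0,0,0,-1],[0,0,0,0,-1],[0,0,0,0,-1],[0,0,0,0,-1]]]}}

```text
clock: 20.45
eef_pos: [0.5331, -0.0143, 0.1663]
tool_rot: [0.699, 0.715, 0.0, 0.0]
ft_force: [-5.9, 0.7, 5.9]
grip_width: 0.049
grasp_force: 65.2
```

Call:
{"method": "apply_moves", "body": {"targets": [[[0,0,0,0,-1],[0,0,0,0,-1],[0.005,-0.25,-0.01,0,-1],[0.005,-0.25,-0.04,0,-1],[0.005,-0.24,-0.06,0,-1],[0.005,-0.235,-0.085,0,-1],[0.005,-0.225,-0.11,0,-1],[0.005,-0.215,-0.13,0,-1]]]}}

```text
clock: 21.12
eef_pos: [0.5344, -0.0699, 0.1502]
tool_rot: [0.699, 0.715, 0.002, -0.001]
ft_force: [-9.3, 4.4, 13.0]
grip_width: 0.0494
grasp_force: 67.8
```

Call:
{"method": "apply_moves", "body": {"targets": [[[0,-0.1,-0.06,0,-1],[0,-0.1,-0.06,0,-1],[0,0,0,0,-1],[0,0,0,0,-1]]]}}

```text
clock: 21.45
eef_pos: [0.5345, -0.0788, 0.1444]
tool_rot: [0.699, 0.715, 0.001, -0.0]
ft_force: [-3.7, 2.0, 6.7]
grip_width: 0.0492
grasp_force: 67.7
```

```bash
python3 -c "
from h import *
bar()"
```

```text
21.45 [ 0.53451875 -0.07875032  0.14441248] [-3.65797666  2.03348121  6.66947774] 0.04919021670631109
5336 [ 0.51300361 -0.08158316  0.14398328] [ 0.5529967  -0.05780739  0.16036231] axis [-0.07109757  0.14660019] R 0.012121344846207128 angle 0.5980931963706264
```

Call:
{"method": "apply_moves", "body": {"targets": [[[0,0,0,0,0.5],[0,0,0,0,1],[0,0,0,0,1],[0,0,0,0,1],[0,0,0.5,0,1],[0,0,1,0,1],[0,0,1,0,1],[0,0.5,0.3,0,1]]]}}

```text
clock: 22.17
eef_pos: [0.5375, -0.062, 0.2602]
tool_rot: [0.7, 0.714, 0.003, 0.005]
ft_force: [1.0, 0.3, 1.1]
grip_width: 0.0855
grasp_force: 0.0
```

Call:
{"method": "apply_moves", "body": {"targets": [[[0,0,0,0,1],[0,0,0,0,1],[0,0,0,0,1]]]}}

```text
clock: 22.42
eef_pos: [0.5341, -0.0596, 0.2527]
tool_rot: [0.699, 0.715, -0.001, -0.001]
ft_force: [0.2, -0.1, -0.1]
grip_width: 0.0851
grasp_force: 0.0
```

```bash
python3 - <<'E'
from h import *
bar()
z=np.load("top0.npz");p,d,P,K,T=cam("top")
for n,(u,v) in dict(tin=(200,240),can=(318,203),meter=(240,120)).items():
    print(n,[np.nanmedian(a[v-3:v+4,u-3:u+4].reshape(-1,3),0).round(3) for a in(z["P"],P)])
cv2.imwrite("pics/final.png",p)
E
```

```text
22.4167 [ 0.53405519 -0.0596192   0.2526729 ] [ 0.18660558 -0.12055779 -0.08883532] 0.08513257710253128
1498 [ 0.51300126 -0.08212304  0.14241687] [ 0.5529369  -0.05779905  0.16036469] axis [-0.07114707  0.14663874] R 0.0121417636703528 angle 0.5982874832542613
tin [array([0.457, 0.164, 0.058]), array([0.457, 0.164, 0.059])]
can [array([ 0.554, -0.174,  0.155]), array([ 0.554, -0.174,  0.155])]
meter [array([0.799, 0.05 , 0.123]), array([0.799, 0.05 , 0.122])]
```

View pics/final.png

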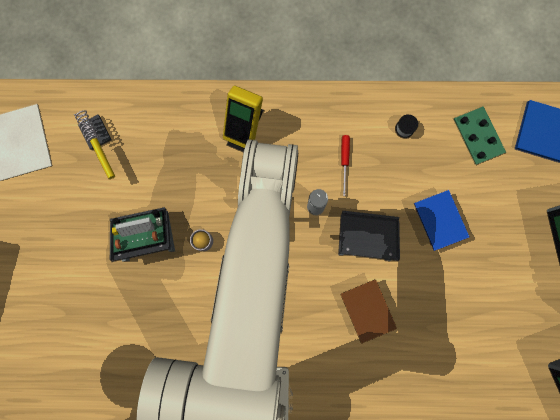

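The final view shows the board seated on the left rest at (140,235), the right rest empty at (370,237), and the bystanders where they were. The lever is at 0.598, so I hand the job in.

```bash
python3 -c "
from h import *
print(order.job_done())"
```

```text
the job is handed in; nothing more can be done
None
```

The job is handed in at about 22 s: lever upright over 2 s before I touched the board, board moved to the second rest flat and by its lip, lever then swung fully over (0.598 rad), and the can, tin and meter measured unmoved and the driver unmoved by eye; the first release left the lever about 0.07 rad short of upright, so I re-gripped it and set it to about 0.01 rad.

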